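Sort the last two counted bolts into their rows by length

ROBOT

A 6-joint arm with a two-finger parallel gripper is mounted at the origin on the work surface. World frame = base frame: x ahead of the robot, y to its left, z up, the work surface at z = 0. Lengths are in m, angles in rad, forces in N, time in s.
With the tool pointing down it reaches from about 0.4 to 0.825 m from the base axis. Payload 7 kg.
Tool frame: the origin (TCP) lies midway between the tips of the shut fingers; the grasp point (between the pads) lies 19 mm behind it; z points along the fingers, y is the line along which they close (so a half turn about z gives the same grasp; the last joint's range is limited). The gripper opens to 85 mm and grips with 20 to 120 N. Pads are 22 mm wide; open, the fingers measure 114 mm over their backs; the gripper's body (76 mm by 85 mm) begins 54 mm behind the grasp point. The pads swing forward as they close: fully open they stand 13 mm farther back than shut.
Start: joints at [-0.994, 0.359, 0.012, 0, -1.224, -0.288], TCP at [0.192, -0.647, 0.231] pointing down, gripper open.
Joint ranges: [-3.07, 3.07], [-1.43, 2.12], [-1.02, 1.25], [-3.03, 1.67], [-3.05, -0], [-3.03, 3.03]. Speed limits (rad/s): [2.39, 2.39, 3.01, 3.14, 3.14, 3.14].

INTERFACE

Orientations are given as a unit quaternion [x, y, z, w].
In Python, from cell import robot gives the robot as it stands.
- The arm moves only by the tool drive_tool, never from a script. Its argument "commands" is a list of rows, each an object with "slide": the shift along the world's x, y, z in m, a list of three; "rotation": the turn, a rotation vector about the world's x, y, z in degrees, a list of three; "fingers": the finger opening in m, from 0 to 0.0854. A call has exactly 5 rows; each row shifts and turns the commanded pose from where the row before left it; what a row does not reach is not made up. A row lasts 1/10 s, in which the tool goes at most 50 mm and 8.59 degrees, less where a joint would pass 70% of its speed; a pose out of reach is approached as far as the arm can. A call is refused whole if a number of a shift passes 0.05 or a number of a turn 8.59, either way. A call with a gripper value outside its range is refused whole. The fingers move at their own pace and stop on an object; the grip force is fixed at half the most. Time passes only in rows, so rows that do not move let the fingers close, or fill a call up. It gives the time, the measured TCP pose, the force, the opening and the grip force at its end, in the units of the state.
- robot.read_state(): the state, without advancing time (a new reading comes with each control period).
- robot.capture(name): name is "scene" or "top" or "wrist"; returns the picture (480x640x3 uint8, red, green, blue); there is no depth.
- robot.camera_model(name): a dict with "K" (3x3 intrinsics, pixels), "R" (3x3) and "t" (3): a world point X has camera coordinates R X + t. Camera axes: x right, y down, z forward; pixel columns grow to the right and rows downward; lengths in m; the calibration is good to about 2 mm. The wrist camera is an equidistant fisheye: a pixel r from the principal point sees the ray r / f radians off the axis. A picture is of the moment at which its call begins: read the wrist's pose just before it. camera_model takes no time and is no camera call; for the wrist camera it gives the pose at the moment of the call.
- robot.close_job(): hands the job in; it is judged then, once.
Trained networks look in the newest picture that a camera, given by its name, has taken for a name from the list of things; names that differ only in an ending like _2 or _b are one class to them, and where a whole thing is asked for, a point or a joint stands for the part that bears it (a point fixed in the world has none). Each returns a list of dicts, best first, with "score" (0 to 1); they miss things now and then, are a little off and sometimes report something else, mostly with a low value. They report only what shows in the picture. A call takes as long as a camera call. They do not tell look-alikes from the thing itself.
- robot.boxes_of(camera, target): "rect" ([left, top, right, bottom] in pixels, round what is visible of it).
- robot.cut_out(camera, target): "mask" (480x640 bool, what is visible of it) and "rect" ([left, top, right, bottom] in pixels, round what is visible of it).
- robot.tip_of(camera, target): "centre" ([column, row] in pixels: a listed point, or the origin of a listed thing).
The state is a dict: "time_s": time; "joints": joint angles; "joint_velocities": joint speeds; "effort": joint torques, N m; "tcp_pos": TCP position; "tool_rot": TCP orientation; "wrist_force": force on the tool from outside, world axes, zero at the start; "moment": the same for the moment, N m; "width": finger opening in m; "gripper_force": force on a finger pad.
Only numpy, scipy, OpenCV 4.12 (cv2) and the standard library are available. Lean on these libraries where they do the work, as an engineer would, in place of code of your own. Each camera call takes 0.05 s, during which the arm holds its last target. There are 200 camera calls.

TASK

The bolt counter has dropped one long and one short bolt in its output tray. Lay each in the empty place of the row tray that holds bolts of its own length, flat and side by side in line with the others (heads may point either way), leaving the bolts already in the rows and the other parts on the shelf where they are.

Things in the scene. Friction and masses are not known exactly. Their poses are not given: they have to be found in the camera images.
- long_bolt: Loose long bolt: plain stainless hex bolt, 110 mm long overall, lying on its side. Round shank 16 mm thick, 100 mm long; hex head 10 mm long, 24 mm across flats. Origin on its axis at mid-length (on the shank), 10 mm above the tray floor; +x from head to tip, level within 5 degrees. It lies in the output tray (floor 3 mm, rim 13 mm above the shelf).
- long_gap (a point): Empty place in the long bolts' row: point on the tray floor (3 mm above the shelf) under the middle of the missing bolt. x axis: along the bolts of that row; y axis: along the row, its two long bolts lie about 55 and 110 mm away at +y; z up. The inside of the tray's end wall is 42 mm away at -y.
- long_row: Fixed open aluminium row tray for the long bolts, 140 mm (x) by 200 mm (y), walls 3 mm, floor 3 mm and rim 13 mm above the shelf; origin under its centre. Both row trays look alike and may swap places; only the two bolts lying in each tell which is which.
- short_bolt: Loose short bolt: plain stainless hex bolt, 65 mm long overall, lying on its side. Round shank 16 mm thick, 55 mm long; hex head 10 mm long, 24 mm across flats. Origin on its axis at mid-length (on the shank), 10 mm above the tray floor; +x from head to tip, level within 5 degrees. It lies in the output tray (floor 3 mm, rim 13 mm above the shelf).
- short_gap (a point): Empty place in the short bolts' row: point on the tray floor (3 mm above the shelf) under the middle of the missing bolt. x axis: along the bolts of that row; y axis: along the row, its two short bolts lie about 55 and 110 mm away at +y; z up. The inside of the tray's end wall is 42 mm away at -y.
- short_row: Fixed open aluminium row tray for the short bolts, 140 mm (x) by 200 mm (y), walls 3 mm, floor 3 mm and rim 13 mm above the shelf; origin under its centre. Both row trays look alike and may swap places; only the two bolts lying in each tell which is which.
- long_row_bolt1: One of the two long bolts (110 mm overall, otherwise like the loose one) already lying in the long row; loose, to be left in place. Origin on its axis at mid-length, +x from head to tip.
- long_row_bolt2: One of the two long bolts (110 mm overall, otherwise like the loose one) already lying in the long row; loose, to be left in place. Origin on its axis at mid-length, +x from head to tip.
- short_row_bolt1: One of the two short bolts (65 mm overall, otherwise like the loose one) already lying in the short row; loose, to be left in place. Origin on its axis at mid-length, +x from head to tip.
- short_row_bolt2: One of the two short bolts (65 mm overall, otherwise like the loose one) already lying in the short row; loose, to be left in place. Origin on its axis at mid-length, +x from head to tip.
- elbow: Bystander: silver elbow pipe fitting lying flat on the shelf, two 57 mm legs along its +x and +y, 38 mm high; origin under its corner.
- gasket: Bystander: flat copper gasket ring, 60 mm outside, 38 mm hole, 4 mm thick; origin at the centre of its underside.
- cap: Bystander: yellow plastic flange cap, 72 mm wide flange, 24 mm high; origin at the centre of its underside.
Things that resemble listed ones, but are neither listed nor needed, are in the scene too. Leave any green look-alike of the short_bolt alone.

How it is judged:
At the end, for the whole second after the job is handed in: Each loose bolt lies at rest, flat on the floor of the row tray of its own length, its middle within 20 mm horizontally of the empty place's point and parallel to the row's bolts within 15 degrees, either way round (horizontal distance between long_bolt and long_gap below 0.02 m and angle between the x axis of long_bolt and the x axis of long_gap, either way round below 0.26 rad and z of long_bolt in the frame of long_gap below 0.017 m and linear speed of each of long_bolt, short_bolt below 0.02 m/s and angular speed of each of long_bolt, short_bolt below 0.3 rad/s and horizontal distance between short_bolt and short_gap below 0.02 m and angle between the x axis of short_bolt and the x axis of short_gap, either way round below 0.26 rad and z of short_bolt in the frame of short_gap below 0.017 m); the robot touches nothing.
It fails at once if a bolt already lying in a row is shifted by more than 20 mm (distance of any of long_row_bolt1, long_row_bolt2, short_row_bolt1, short_row_bolt2 from where it was at the start of the episode above 0.02 m).
It fails at once if the elbow, the gasket or the cap is shifted by more than 30 mm (distance of any of elbow, gasket, cap from where it was at the start of the episode above 0.03 m).
It also fails if it takes over 54 s, if anything falls off the work surface, if the arm or the gripper's body presses on something with over 40 N, if the wrist force passes 120 N, or if a joint passes its speed limit or range.

## Working session

There is one attempt and no reset: what is moved stays moved. The work goes in short steps, Python scripts to look and compute and a tool call to move; the robot and the scene stay as the last step left them, time stands still between calls to the robot, and variables do not carry over. Pictures are saved under pics/ and viewed, at most 10 in all, crops included, and the job is handed in when it is done.

Besides the shell and the picture viewer there is one more tool, called after ">>>" as name([rows], argument=value, ...), one row to a line, values as JSON. drive_tool: Moves the arm, as the interface text tells. Its arguments: {"type":"object","properties":{"commands":{"type":"array"}},"required":["commands"]}

```bash
mkdir -p pics
python3 - <<'E'
from cell import robot
import cv2
for n in("scene","top"):
    im=robot.capture(n); cv2.imwrite(f"pics/{n}0.png",im[:,:,::-1])
    for t in("long_bolt","short_bolt","long_gap","short_gap"):
        print(n,t,[(round(d["score"],2),[round(float(v)) for v in d["centre"]]) for d in robot.tip_of(n,t)])
    m=robot.camera_model(n);print(m)
print(robot.read_state())
E
```

```text
scene long_bolt [(0.86, [473, 196])]
scene short_bolt [(0.76, [454, 272]), (0.52, [348, 158])]
scene long_gap [(0.88, [298, 269])]
scene short_gap [(0.96, [152, 298])]
{'K': array([[507.86289152,   0.        , 320.81405803],
       [  0.        , 507.86289152, 239.10995994],
       [  0.        ,   0.        ,   1.        ]]), 'R': array([[ 0.38881644,  0.92130351, -0.00465012],
       [ 0.62447628, -0.26725109, -0.73389797],
       [-0.67738552,  0.2824477 , -0.67924381]]), 't': array([-0.18275421, -0.33936916,  1.27049271])}
top long_bolt [(0.78, [171, 247])]
top short_bolt [(0.75, [238, 182]), (0.68, [244, 346])]
top long_gap [(0.63, [340, 225])]
top short_gap [(0.56, [442, 244])]
{'K': array([[488.87030431,   0.        , 313.36332603],
       [  0.        , 488.87030431, 237.41102575],
       [  0.        ,   0.        ,   1.        ]]), 'R': array([[-3.86650588e-03, -9.99992451e-01, -3.83999152e-04],
       [-9.91714597e-01,  3.88380590e-03, -1.28402000e-01],
       [ 1.28402522e-01, -1.15649525e-04, -9.91722128e-01]]), 't': array([-0.02993079,  0.56703893,  1.0347327 ])}
{'time_s': 0.5, 'joints': array([-9.93910697e-01,  3.58604832e-01,  1.18319051e-02, -2.39188237e-05,
       -1.22403541e+00, -2.88105204e-01]), 'joint_velocities': array([1.46525280e-04, 9.93058838e-04, 7.26780840e-04, 4.73337326e-04,
       8.53410968e-04, 9.46559418e-05]), 'effort': array([ 9.63099446e-04, -5.82396984e+01,  2.93430537e+01,  6.93659127e+00,
       -1.10528883e-03, -1.65780563e-05]), 'tcp_pos': array([ 0.19220776, -0.64701684,  0.23126511]), 'tool_rot': array([-1.43884993e-01,  9.89594416e-01,  1.01682642e-05,  7.69409312e-06]), 'wrist_force': array([ 0.09540862, -0.33900109, -1.12648714]), 'moment': array([-0.02310906,  0.00834559,  0.01612702]), 'gripper_force': 0.0, 'width': 0.08564101378828345}
```

View pics/top0.png

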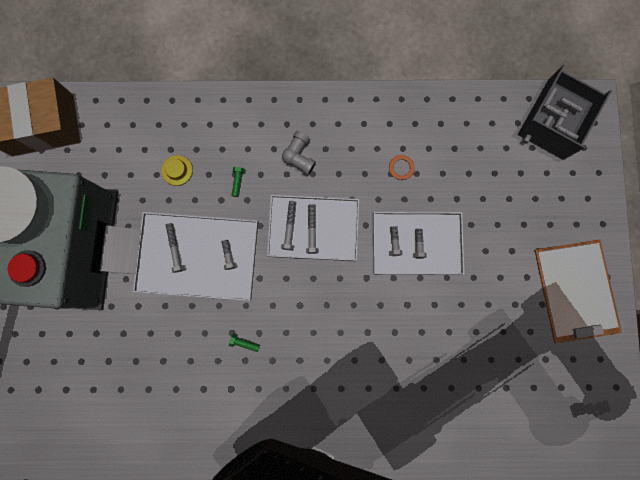

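View pics/scene0.png

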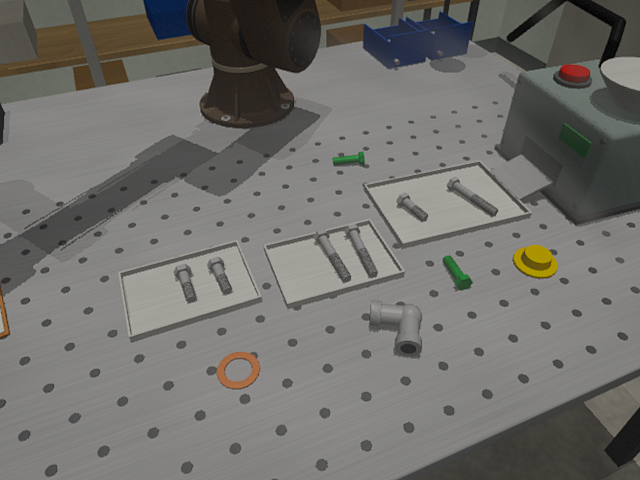

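In the top view the loose long bolt is at (176,248) and the loose short bolt at (228,254), both in the output tray. The green look-alikes at (238,181) and (244,344) are outside it. The long row is at (313,228) with its gap near (338,226), and the short row is at (418,243) with its gap near (443,244). The steel bolts in the output tray fit the description, and I'll confirm this in one crop.

```bash
cat > h.py <<'E'
import numpy as np, cv2
from cell import robot
def onplane(m,uv,z):
    K,R,t=(np.array(m[k]) for k in"KRt"); C=-R.T@t
    d=R.T@np.linalg.inv(K)@np.array([uv[0],uv[1],1.]); return C+d*(z-C[2])/d[2]
def tri(ms,uvs):
    P=[np.array(m["K"])@np.c_[m["R"],m["t"]] for m in ms]
    X=cv2.triangulatePoints(P[0],P[1],np.float64(uvs[0]).T,np.float64(uvs[1]).T); return (X[:3]/X[3]).T
E
python3 - <<'E'
from h import *
a=cv2.imread("pics/top0.png")[185:305,130:260]; b=cv2.imread("pics/scene0.png")[155:250,360:535]
a=cv2.resize(a,None,fx=4,fy=4,interpolation=2);b=cv2.resize(b,None,fx=1.6,fy=1.6,interpolation=2)
c=np.zeros((480,800,3),np.uint8);c[:,:520]=a;c[:b.shape[0],520:520+b.shape[1]]=b[:,:280]
cv2.imwrite("pics/crop.png",c)
ms=[robot.camera_model(n) for n in("top","scene")]
# masks of each loose/row bolt: dark pixels inside hand windows
W={"long":[(155,215,195,282),(440,172,505,222)],"short":[(215,232,240,276),(390,188,433,226)],
 "lr1":[(281,199,299,254),(312,225,352,287)],"lr2":[(303,199,322,257),(343,220,378,282)],
 "sr1":[(385,222,403,262),(172,258,200,306)],"sr2":[(411,225,430,263),(206,252,234,297)]}
for k,w in W.items():
    uv=[]
    for i,n in enumerate(("top","scene")):
        im=cv2.imread(f"pics/{n}0.png",0); l,t,r,bt=w[i]; s=cv2.GaussianBlur(im,(3,3),0)[t:bt,l:r]
        th,m=cv2.threshold(s,0,255,cv2.THRESH_BINARY_INV+cv2.THRESH_OTSU)
        nn,lab,st,ce=cv2.connectedComponentsWithStats(m); j=1+np.argmax(st[1:,4])
        y,x=np.nonzero(lab==j); p=np.c_[x+l,y+t].astype(float); c0=p.mean(0)
        v=np.linalg.svd(p-c0,full_matrices=False)[2][0]; v*=np.sign(v[1]); q=(p-c0)@v
        uv.append([c0+v*q.min(),c0+v*q.max()])
    if k in("long","short"):
        pass
    A=[onplane(ms[0],u,.013) for u in uv[0]];B=[onplane(ms[1],u,.013) for u in uv[1]]
    print(k,np.round(uv,0).tolist(),"top",np.round(A,3).tolist(),"scene",np.round(B,3).tolist())
    # scene image orders ends oppositely (far end first): pair by world position
    if np.linalg.norm(A[0]-B[0])>np.linalg.norm(A[0]-B[1]): uv[1]=uv[1][::-1]
    X=tri(ms,uv); print("  tri",np.round(X,3).tolist(),"mid",X.mean(0).round(3),"len",np.linalg.norm(X[0]-X[1]).round(3))
for t in("long_gap","short_gap"):
    pass
g={"long_gap":[(340,225),(298,269)],"short_gap":[(442,244),(152,298)]}
for k,(u,v) in g.items(): print(k,tri(ms,[[u],[v]]).round(3))
for n,c in {"LRtop":[(271,196),(359,198),(357,261),(268,257)],"SRtop":[(374,212),(463,212),(463,274),(374,274)],"OUT":[(144,214),(257,220),(251,299),(135,291)]}.items():
    print(n,[onplane(ms[0],u,.013).round(3)[:2].tolist() for u in c])
E
```

```text
long [[[169.0, 223.0], [180.0, 271.0]], [[448.0, 183.0], [496.0, 214.0]]] top [[0.604, 0.293, 0.013], [0.495, 0.264, 0.013]] scene [[0.494, 0.261, 0.013], [0.609, 0.291, 0.013]]
  tri [[0.605, 0.295, 0.008], [0.494, 0.263, 0.013]] mid [0.549 0.279 0.011] len 0.115
short [[[224.0, 240.0], [231.0, 269.0]], [[397.0, 198.0], [426.0, 219.0]]] top [[0.566, 0.167, 0.013], [0.5, 0.151, 0.013]] scene [[0.497, 0.147, 0.013], [0.572, 0.165, 0.013]]
  tri [[0.567, 0.169, 0.007], [0.498, 0.148, 0.014]] mid [0.532 0.158 0.011] len 0.071
lr1 [[[292.0, 201.0], [287.0, 250.0]], [[327.0, 228.0], [344.0, 282.0]]] top [[0.654, 0.015, 0.013], [0.542, 0.027, 0.013]] scene [[0.522, -0.009, 0.013], [0.653, -0.037, 0.013]]
  tri [[0.648, -0.008, -0.0], [0.534, 0.006, 0.021]] mid [ 0.591 -0.001  0.01 ] len 0.116
lr2 [[[311.0, 204.0], [312.0, 253.0]], [[353.0, 223.0], [372.0, 277.0]]] top [[0.646, -0.028, 0.013], [0.535, -0.028, 0.013]] scene [[0.528, 0.038, 0.013], [0.661, 0.009, 0.013]]
  tri [[0.655, -0.009, 0.014], [0.546, -0.002, 0.04]] mid [ 0.601 -0.006  0.027] len 0.113
sr1 [[[393.0, 226.0], [395.0, 256.0]], [[180.0, 266.0], [192.0, 302.0]]] top [[0.595, -0.212, 0.013], [0.528, -0.215, 0.013]] scene [[0.513, -0.27, 0.013], [0.598, -0.269, 0.013]]
  tri [[0.594, -0.243, -0.002], [0.524, -0.245, 0.015]] mid [ 0.559 -0.244  0.006] len 0.072
sr2 [[[418.0, 228.0], [419.0, 258.0]], [[212.0, 259.0], [228.0, 294.0]]] top [[0.59, -0.268, 0.013], [0.523, -0.267, 0.013]] scene [[0.519, -0.218, 0.013], [0.604, -0.213, 0.013]]
  tri [[0.598, -0.238, 0.02], [0.528, -0.24, 0.031]] mid [ 0.563 -0.239  0.026] len 0.072
long_gap [[ 0.597 -0.093  0.013]]
short_gap [[ 0.555 -0.324  0.001]]
LRtop [[0.665, 0.063], [0.66, -0.136], [0.517, -0.129], [0.526, 0.069]]
SRtop [[0.627, -0.169], [0.626, -0.37], [0.487, -0.364], [0.488, -0.166]]
OUT [[0.625, 0.349], [0.61, 0.095], [0.434, 0.106], [0.452, 0.362]]
```

View pics/crop.png

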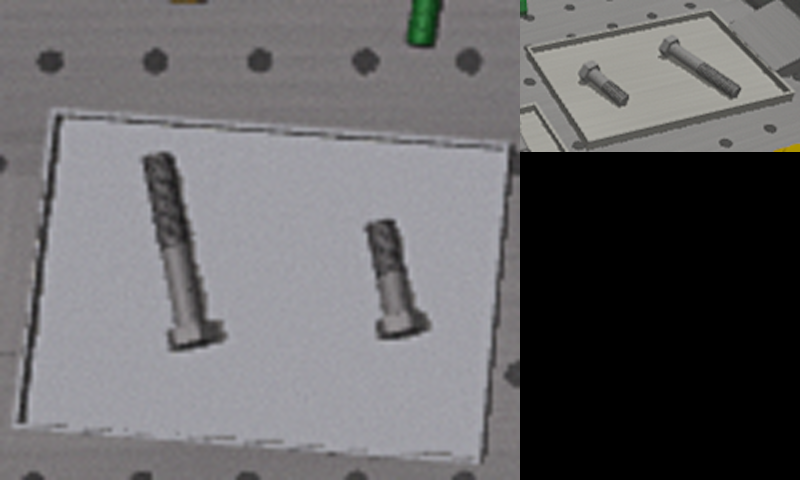

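Both loose bolts are confirmed as steel with a hex head in the output tray; their crop positions are about (185,250) and (395,280). The triangulated mid heights of about 11 mm agree with the text. I'm moving above the long bolt at (0.550, 0.279), axis at 15°.

>>> drive_tool([
  {"slide": [0.036, 0.03, 0], "rotation": [0, 0, -0.3], "fingers": 0.06},
  {"slide": [0.036, 0.03, 0], "rotation": [0, 0, -0.3], "fingers": 0.06},
  {"slide": [0.036, 0.03, 0], "rotation": [0, 0, -0.3], "fingers": 0.06},
  {"slide": [0.036, 0.03, 0], "rotation": [0, 0, -0.3], "fingers": 0.06},
  {"slide": [0.036, 0.03, 0], "rotation": [0, 0, -0.3], "fingers": 0.06},
])

```text
time_s: 1.0
tcp_pos: [0.3734, -0.4957, 0.2316]
tool_rot: [-0.131, 0.991, -0.0, 0.0]
wrist_force: [0.7, -0.2, 0.1]
width: 0.0601
gripper_force: 0.0
```

>>> drive_tool([
  {"slide": [0.036, 0.03, 0], "rotation": [0, 0, 0], "fingers": 0.06},
  {"slide": [0.036, 0.03, 0], "rotation": [0, 0, 0], "fingers": 0.06},
  {"slide": [0.036, 0.03, 0], "rotation": [0, 0, 0], "fingers": 0.06},
  {"slide": [0.036, 0.03, 0], "rotation": [0, 0, 0], "fingers": 0.06},
  {"slide": [0.036, 0.03, 0], "rotation": [0, 0, 0], "fingers": 0.06},
])

```text
time_s: 1.5
tcp_pos: [0.5536, -0.3456, 0.2316]
tool_rot: [-0.131, 0.991, -0.0, 0.0]
wrist_force: [0.7, -1.1, 0.6]
width: 0.06
gripper_force: 0.0
```

>>> drive_tool([
  {"slide": [0, 0.042, 0], "rotation": [0, 0, 0], "fingers": 0.06},
  {"slide": [0, 0.042, 0], "rotation": [0, 0, 0], "fingers": 0.06},
  {"slide": [0, 0.042, 0], "rotation": [0, 0, 0], "fingers": 0.06},
  {"slide": [0, 0.042, 0], "rotation": [0, 0, 0], "fingers": 0.06},
  {"slide": [0, 0.042, 0], "rotation": [0, 0, 0], "fingers": 0.06},
])

```text
time_s: 2.0
tcp_pos: [0.552, -0.1354, 0.2315]
tool_rot: [-0.131, 0.991, -0.0, 0.0]
wrist_force: [0.2, -0.8, -0.5]
width: 0.0598
gripper_force: 0.0
```

>>> drive_tool([
  {"slide": [0, 0.042, 0], "rotation": [0, 0, 0], "fingers": 0.06},
  {"slide": [0, 0.042, 0], "rotation": [0, 0, 0], "fingers": 0.06},
  {"slide": [0, 0.042, 0], "rotation": [0, 0, 0], "fingers": 0.06},
  {"slide": [0, 0.042, 0], "rotation": [0, 0, 0], "fingers": 0.06},
  {"slide": [0, 0.042, 0], "rotation": [0, 0, 0], "fingers": 0.06},
])

```text
time_s: 2.5
tcp_pos: [0.552, 0.0747, 0.2317]
tool_rot: [-0.131, 0.991, 0.0, 0.0]
wrist_force: [1.3, 0.2, 0.7]
width: 0.0602
gripper_force: 0.0
```

>>> drive_tool([
  {"slide": [0, 0.042, 0], "rotation": [0, 0, 0], "fingers": 0.06},
  {"slide": [0, 0.042, 0], "rotation": [0, 0, 0], "fingers": 0.06},
  {"slide": [0, 0.042, 0], "rotation": [0, 0, 0], "fingers": 0.06},
  {"slide": [0, 0.042, 0], "rotation": [0, 0, 0], "fingers": 0.06},
  {"slide": [0, 0.042, 0], "rotation": [0, 0, 0], "fingers": 0.06},
])

```text
time_s: 3.0
tcp_pos: [0.5519, 0.2848, 0.2316]
tool_rot: [-0.131, 0.991, 0.0, 0.0]
wrist_force: [0.7, 0.7, 0.2]
width: 0.0601
gripper_force: 0.0
```

>>> drive_tool([
  {"slide": [-0.002, -0.006, -0.025], "rotation": [0, 0, 0], "fingers": 0.06},
  {"slide": [0, 0, -0.025], "rotation": [0, 0, 0], "fingers": 0.06},
  {"slide": [0, 0, -0.025], "rotation": [0, 0, 0], "fingers": 0.06},
  {"slide": [0, 0, -0.025], "rotation": [0, 0, 0], "fingers": 0.06},
  {"slide": [0, 0, -0.025], "rotation": [0, 0, 0], "fingers": 0.06},
])

```text
time_s: 3.5
tcp_pos: [0.5502, 0.2771, 0.1055]
tool_rot: [-0.131, 0.991, 0.0, 0.0]
wrist_force: [-0.5, 0.5, -0.6]
width: 0.0598
gripper_force: 0.0
```

Run:
```python
from h import *
m=robot.camera_model("wrist"); im=robot.capture("wrist"); cv2.imwrite("pics/w1.png",im[:,:,::-1])
def ray(uv):
    K=m["K"]; d=np.array([(uv[0]-K[0][2]),(uv[1]-K[1][2])]); r=np.hypot(*d); a=r/K[0][0]
    v=np.r_[d/r*np.sin(a),np.cos(a)]; R=np.array(m["R"]); C=-R.T@m["t"]; v=R.T@v
    return C+v*(0.013-C[2])/v[2]
for t in("long_bolt","short_bolt"):
    for d in robot.cut_out("wrist",t):
        y,x=np.nonzero(d["mask"]); c,(w,h),a=cv2.minAreaRect(np.c_[x,y].astype(np.float32)); b=cv2.boxPoints((c,(w,h),a))
        e=sorted([(np.hypot(*(b[i]-b[i-1])),(b[i]+b[i-1])/2) for i in range(4)],key=lambda q:q[0])[:2]
        print(t,round(d["score"],2),np.round(c),[ray(q[1]).round(3).tolist() for q in e],ray(c).round(3))
```

```text
long_bolt 0.88 [328. 242.] [[0.495, 0.269, 0.013], [0.605, 0.299, 0.013]] [0.546 0.283 0.013]
long_bolt 0.73 [158. 181.] [[0.501, 0.153, 0.013], [0.568, 0.164, 0.013]] [0.534 0.159 0.013]
short_bolt 0.64 [158. 180.] [[0.501, 0.154, 0.013], [0.568, 0.165, 0.013]] [0.533 0.16  0.013]
short_bolt 0.61 [130. 354.] [[0.725, 0.137, 0.013], [0.657, 0.152, 0.013]] [0.689 0.145 0.013]
```

View pics/w1.png

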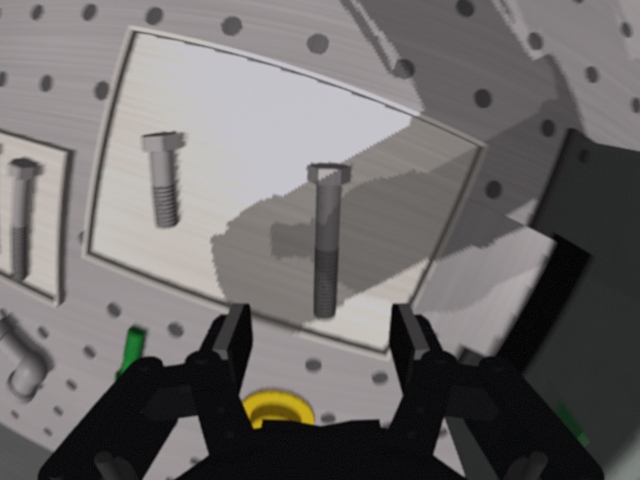

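The wrist view shows the long bolt at (328,242), centred between the fingers with nothing beside it; it puts mid-length at (0.549, 0.283). Going down and gripping.

>>> drive_tool([
  {"slide": [0, 0.003, -0.03], "rotation": [0, 0, 0], "fingers": 0.06},
  {"slide": [0, 0, -0.03], "rotation": [0, 0, 0], "fingers": 0.06},
  {"slide": [0, 0, -0.02], "rotation": [0, 0, 0], "fingers": 0.06},
  {"slide": [0, 0, -0.012], "rotation": [0, 0, 0], "fingers": 0.06},
  {"slide": [0, 0, -0.007], "rotation": [0, 0, 0], "fingers": 0.06},
])

```text
time_s: 4.15
tcp_pos: [0.5508, 0.2804, 0.0077]
tool_rot: [-0.131, 0.991, 0.0, 0.0]
wrist_force: [-0.3, 0.6, 0.2]
width: 0.0599
gripper_force: 0.0
```

>>> drive_tool([
  {"slide": [0, 0, 0], "rotation": [0, 0, 0], "fingers": 0.0},
  {"slide": [0, 0, 0], "rotation": [0, 0, 0], "fingers": 0.0},
  {"slide": [0, 0, 0], "rotation": [0, 0, 0], "fingers": 0.0},
  {"slide": [0, 0, 0], "rotation": [0, 0, 0], "fingers": 0.0},
  {"slide": [0, 0, 0], "rotation": [0, 0, 0], "fingers": 0.0},
])

```text
time_s: 4.65
tcp_pos: [0.5509, 0.2808, 0.0087]
tool_rot: [-0.131, 0.991, 0.001, 0.001]
wrist_force: [-2.0, 1.1, 6.0]
width: 0.0137
gripper_force: 58.5
```

>>> drive_tool([
  {"slide": [0, 0, 0.005], "rotation": [0, 0, 0], "fingers": 0.0},
  {"slide": [0, 0, 0.015], "rotation": [0, 0, 0], "fingers": 0.0},
  {"slide": [0, 0, 0.025], "rotation": [0, 0, 0], "fingers": 0.0},
  {"slide": [0, 0, 0.03], "rotation": [0, 0, 0], "fingers": 0.0},
  {"slide": [0, 0, 0.03], "rotation": [0, 0, 0], "fingers": 0.0},
])

```text
time_s: 5.15
tcp_pos: [0.5497, 0.2795, 0.1132]
tool_rot: [-0.131, 0.991, -0.0, -0.001]
wrist_force: [0.5, 0.9, -1.2]
width: 0.0131
gripper_force: 58.5
```

Run:
```python
from h import *
im=robot.capture("wrist"); a=im[100:480,100:560]
s=robot.capture("scene")[110:270,380:600]
c=np.zeros((380,800,3),np.uint8);c[:,:460]=a; s=cv2.resize(s,(340,247)); c[:247,460:]=s
cv2.imwrite("pics/w2.png",c[:,:,::-1])
```

```text
(no output)
```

View pics/w2.png

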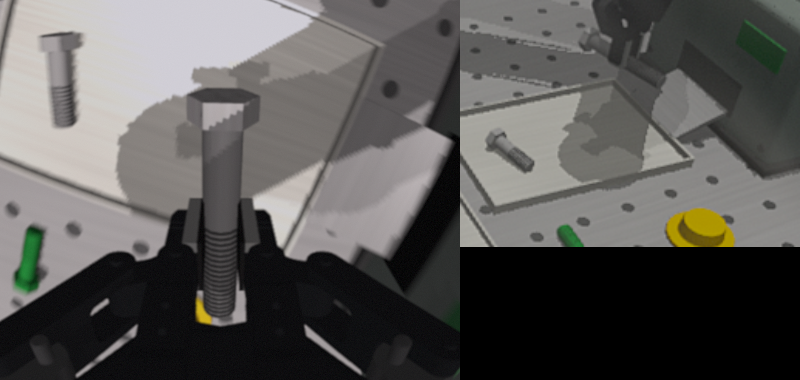

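The long bolt is held level between the pads. The wrist crop shows the head at (222,105) and the shank in line with the tool; the short bolt is undisturbed. Carrying it to the long gap at (0.593, -0.090), axis at -2.5°.

>>> drive_tool([
  {"slide": [0.001, -0.01, 0.005], "rotation": [0, 0, -0.5], "fingers": 0.0},
  {"slide": [0.003, -0.02, 0.005], "rotation": [0, 0, -1], "fingers": 0.0},
  {"slide": [0.003, -0.03, 0], "rotation": [0, 0, -1.5], "fingers": 0.0},
  {"slide": [0.004, -0.03, 0], "rotation": [0, 0, -1.5], "fingers": 0.0},
  {"slide": [0.004, -0.03, 0], "rotation": [0, 0, -1.5], "fingers": 0.0},
])

```text
time_s: 5.75
tcp_pos: [0.5645, 0.1573, 0.1215]
tool_rot: [-0.078, 0.997, -0.0, -0.001]
wrist_force: [-0.0, -0.9, -2.0]
width: 0.0134
gripper_force: 58.5
```

>>> drive_tool([
  {"slide": [0.004, -0.03, 0], "rotation": [0, 0, -1.5], "fingers": 0.0},
  {"slide": [0.004, -0.03, 0], "rotation": [0, 0, -1.5], "fingers": 0.0},
  {"slide": [0.004, -0.03, 0], "rotation": [0, 0, -1.5], "fingers": 0.0},
  {"slide": [0.004, -0.03, 0], "rotation": [0, 0, -1.5], "fingers": 0.0},
  {"slide": [0.004, -0.03, 0], "rotation": [0, 0, -1.5], "fingers": 0.0},
])

```text
time_s: 6.25
tcp_pos: [0.5841, 0.0073, 0.1215]
tool_rot: [-0.012, 1.0, -0.0, -0.001]
wrist_force: [0.7, 0.8, -0.9]
width: 0.0133
gripper_force: 58.4
```

>>> drive_tool([
  {"slide": [0.004, -0.03, 0], "rotation": [0, 0, -1.5], "fingers": 0.0},
  {"slide": [0.003, -0.03, 0], "rotation": [0, 0, -1], "fingers": 0.0},
  {"slide": [0.001, -0.025, 0], "rotation": [0, 0, -1], "fingers": 0.0},
  {"slide": [0, -0.015, 0], "rotation": [0, 0, 0], "fingers": 0.0},
  {"slide": [0, 0, 0], "rotation": [0, 0, 0], "fingers": 0.0},
])

```text
time_s: 6.75
tcp_pos: [0.592, -0.0926, 0.1215]
tool_rot: [0.019, 1.0, -0.0, -0.001]
wrist_force: [-0.5, 0.6, -0.8]
width: 0.0132
gripper_force: 58.6
```

Run:
```python
from h import *
im=robot.capture("wrist"); print(robot.read_state()["tcp_pos"])
m=robot.camera_model("wrist")
def ray(uv,z):
    K=m["K"]; d=np.array([(uv[0]-K[0][2]),(uv[1]-K[1][2])]); r=np.hypot(*d); a=r/K[0][0]
    v=np.r_[d/r*np.sin(a),np.cos(a)]; R=np.array(m["R"]); C=-R.T@m["t"]; v=R.T@v
    return C+v*(z-C[2])/v[2]
for d in robot.tip_of("wrist","long_gap")+robot.tip_of("wrist","short_gap"): print(d["score"],d["centre"],ray(d["centre"],.003).round(3))
for d in robot.cut_out("wrist","long_row_bolt1"):
    y,x=np.nonzero(d["mask"]); c=np.array([x.mean(),y.mean()]); print(d["score"],c.round(),ray(c,.013).round(3), d["rect"])
cv2.imwrite("pics/w3.png",im[:,:,::-1])
```

```text
[ 0.59230046 -0.09143898  0.12169608]
0.42 [471.4, 241.6] [0.602 0.028 0.003]
0.88 [56.9, 207.0] [ 0.558 -0.318  0.003]
0.7 [473. 235.] [0.593 0.024 0.013] [447.7, 169.1, 504.1, 310.8]
0.18 [122. 199.] [ 0.554 -0.24   0.013] [7.0, 98.5, 230.5, 290.9]
```

View pics/w3.png

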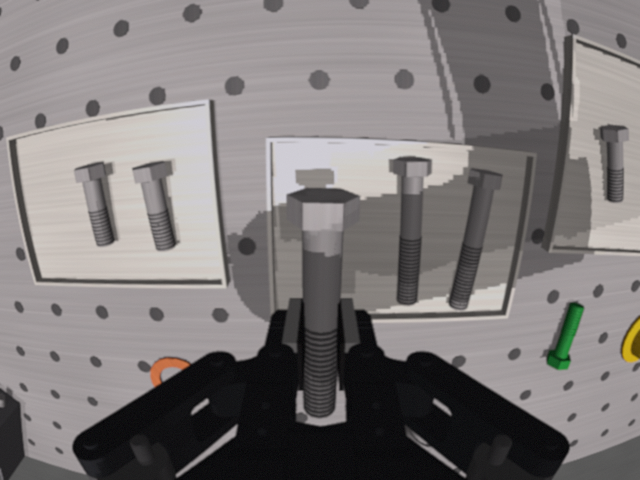

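The held bolt at (320,300) is over the empty part of the long row tray. Its neighbours are at (410,235) and (473,235). Lowering.

>>> drive_tool([
  {"slide": [0, 0.002, -0.025], "rotation": [0, 0, 0], "fingers": 0.0},
  {"slide": [0, 0, -0.03], "rotation": [0, 0, 0], "fingers": 0.0},
  {"slide": [0, 0, -0.03], "rotation": [0, 0, 0], "fingers": 0.0},
  {"slide": [0, 0, -0.018], "rotation": [0, 0, 0], "fingers": 0.0},
  {"slide": [0, 0, -0.008], "rotation": [0, 0, 0], "fingers": 0.0},
])

```text
time_s: 7.45
tcp_pos: [0.592, -0.0872, 0.0093]
tool_rot: [0.016, 1.0, -0.0, -0.002]
wrist_force: [-1.1, -0.3, -1.4]
width: 0.0135
gripper_force: 58.6
```

>>> drive_tool([
  {"slide": [0, 0, -0.001], "rotation": [0, 0, 0], "fingers": 0.0},
  {"slide": [0, 0, 0], "rotation": [0, 0, 0], "fingers": 0.018},
  {"slide": [0, 0, 0], "rotation": [0, 0, 0], "fingers": 0.022},
  {"slide": [0, 0, 0], "rotation": [0, 0, 0], "fingers": 0.03},
  {"slide": [0, 0, 0], "rotation": [0, 0, 0], "fingers": 0.03},
])

```text
time_s: 7.95
tcp_pos: [0.5938, -0.088, 0.0112]
tool_rot: [0.017, 1.0, 0.0, 0.001]
wrist_force: [-0.1, 0.1, 0.0]
width: 0.0301
gripper_force: 0.0
```

>>> drive_tool([
  {"slide": [0, 0, 0.01], "rotation": [0, 0, 0], "fingers": 0.03},
  {"slide": [0, 0, 0.02], "rotation": [0, 0, 0], "fingers": 0.03},
  {"slide": [0, 0, 0.03], "rotation": [0, 0, 0], "fingers": 0.03},
  {"slide": [0, 0, 0.03], "rotation": [0, 0, 0], "fingers": 0.03},
  {"slide": [0, 0, 0.03], "rotation": [0, 0, 0], "fingers": 0.06},
])

```text
time_s: 8.45
tcp_pos: [0.5931, -0.0882, 0.1325]
tool_rot: [0.017, 1.0, -0.0, 0.0]
wrist_force: [0.1, 0.4, -0.5]
width: 0.0436
gripper_force: 0.0
```

Run:
```python
from h import *
im=robot.capture("wrist"); print(robot.read_state()["tcp_pos"])
m=robot.camera_model("wrist")
def ray(uv,z):
    K=m["K"]; d=np.array([(uv[0]-K[0][2]),(uv[1]-K[1][2])]); r=np.hypot(*d); a=r/K[0][0]
    v=np.r_[d/r*np.sin(a),np.cos(a)]; R=np.array(m["R"]); C=-R.T@m["t"]; v=R.T@v
    return C+v*(z-C[2])/v[2]
for d in robot.cut_out("wrist","long_bolt"):
    y,x=np.nonzero(d["mask"]); c=np.array([x.mean(),y.mean()]); print(d["score"],c.round(),ray(c,.013).round(3), d["rect"])
cv2.imwrite("pics/w4.png",im[:,:,::-1])
```

```text
[ 0.59602196 -0.08830336  0.13808366]
0.79 [322. 224.] [ 0.591 -0.086  0.013] [308.1, 156.9, 343.7, 302.6]
```

View pics/w4.png

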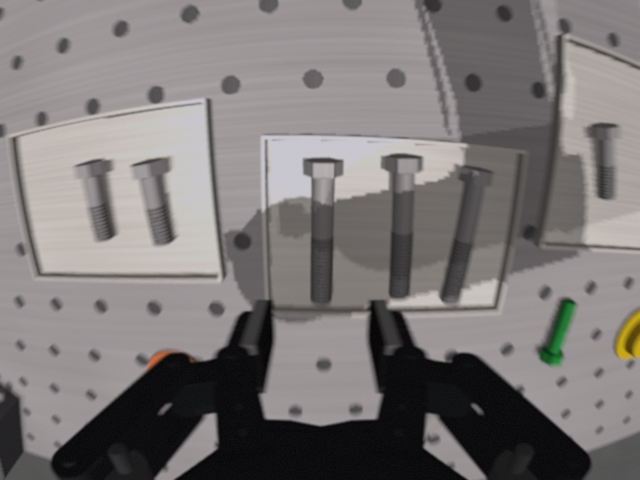

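The long bolt lies in line at (322,224), with its mid at (0.591, -0.086) and its neighbours unmoved. Next is the short bolt at (0.534, 0.159), axis at 12°.

>>> drive_tool([
  {"slide": [-0.006, 0.025, 0], "rotation": [0, 0, 1.4], "fingers": 0.06},
  {"slide": [-0.006, 0.025, 0], "rotation": [0, 0, 1.4], "fingers": 0.06},
  {"slide": [-0.006, 0.025, 0], "rotation": [0, 0, 1.4], "fingers": 0.06},
  {"slide": [-0.006, 0.025, 0], "rotation": [0, 0, 1.4], "fingers": 0.06},
  {"slide": [-0.006, 0.025, 0], "rotation": [0, 0, 1.4], "fingers": 0.06},
])

```text
time_s: 9.05
tcp_pos: [0.5628, 0.0378, 0.1308]
tool_rot: [-0.044, 0.999, 0.0, 0.0]
wrist_force: [-0.0, -0.3, -0.0]
width: 0.0601
gripper_force: 0.0
```

>>> drive_tool([
  {"slide": [-0.006, 0.025, 0], "rotation": [0, 0, 1.4], "fingers": 0.06},
  {"slide": [-0.006, 0.025, 0], "rotation": [0, 0, 1.4], "fingers": 0.06},
  {"slide": [-0.006, 0.025, 0], "rotation": [0, 0, 1.4], "fingers": 0.06},
  {"slide": [-0.006, 0.025, 0], "rotation": [0, 0, 1.4], "fingers": 0.06},
  {"slide": [-0.006, 0.022, 0], "rotation": [0, 0, 1.4], "fingers": 0.06},
])

```text
time_s: 9.55
tcp_pos: [0.5329, 0.16, 0.1308]
tool_rot: [-0.106, 0.994, 0.0, 0.0]
wrist_force: [0.4, 0.7, -0.6]
width: 0.0601
gripper_force: 0.0
```

Run:
```python
from h import *
im=robot.capture("wrist"); s=robot.read_state();print(s["tcp_pos"],s["tool_rot"])
m=robot.camera_model("wrist")
def ray(uv,z):
    K=m["K"]; d=np.array([(uv[0]-K[0][2]),(uv[1]-K[1][2])]); r=np.hypot(*d); a=r/K[0][0]
    v=np.r_[d/r*np.sin(a),np.cos(a)]; R=np.array(m["R"]); C=-R.T@m["t"]; v=R.T@v
    return C+v*(z-C[2])/v[2]
for d in robot.cut_out("wrist","short_bolt"):
    y,x=np.nonzero(d["mask"]); c,(w,h),a=cv2.minAreaRect(np.c_[x,y].astype(np.float32)); b=cv2.boxPoints((c,(w,h),a))
    e=sorted([(np.hypot(*(b[i]-b[i-1])),(b[i]+b[i-1])/2) for i in range(4)],key=lambda q:q[0])[:2]
    print(round(d["score"],2),np.round(c),[ray(q[1],.013).round(3).tolist() for q in e],np.mean([ray(q[1],.013) for q in e],0).round(3))
```

```text
[0.53262633 0.16226943 0.13083828] [-1.06786350e-01  9.94281794e-01  4.04196434e-04  4.75810747e-04]
0.89 [320. 234.] [[0.499, 0.156, 0.013], [0.568, 0.171, 0.013]] [0.533 0.163 0.013]
0.72 [266. 396.] [[0.743, 0.138, 0.013], [0.659, 0.155, 0.013]] [0.701 0.147 0.013]
0.37 [ 91. 250.] [[0.533, -0.027, 0.013], [0.651, -0.03, 0.013]] [ 0.592 -0.028  0.013]
```

>>> drive_tool([
  {"slide": [0.002, 0, -0.04], "rotation": [0, 0, 0], "fingers": 0.06},
  {"slide": [0, 0, -0.04], "rotation": [0, 0, 0], "fingers": 0.06},
  {"slide": [0, 0, -0.025], "rotation": [0, 0, 0], "fingers": 0.06},
  {"slide": [0, 0, -0.012], "rotation": [0, 0, 0], "fingers": 0.06},
  {"slide": [0, 0, -0.006], "rotation": [0, 0, 0], "fingers": 0.06},
])

```text
time_s: 10.15
tcp_pos: [0.5351, 0.1583, 0.0066]
tool_rot: [-0.105, 0.995, -0.0, -0.001]
wrist_force: [-0.3, 1.2, 0.6]
width: 0.0601
gripper_force: 0.0
```

>>> drive_tool([
  {"slide": [0, 0, 0], "rotation": [0, 0, 0], "fingers": 0.0},
  {"slide": [0, 0, 0], "rotation": [0, 0, 0], "fingers": 0.0},
  {"slide": [0, 0, 0], "rotation": [0, 0, 0], "fingers": 0.0},
  {"slide": [0, 0, 0], "rotation": [0, 0, 0], "fingers": 0.0},
  {"slide": [0, 0, 0], "rotation": [0, 0, 0], "fingers": 0.0},
])

```text
time_s: 10.65
tcp_pos: [0.5361, 0.1596, 0.0087]
tool_rot: [-0.105, 0.994, 0.001, 0.001]
wrist_force: [-0.6, -0.4, 6.6]
width: 0.0133
gripper_force: 58.6
```

>>> drive_tool([
  {"slide": [0, 0, 0.005], "rotation": [0, 0, 0], "fingers": 0.0},
  {"slide": [0, 0, 0.015], "rotation": [0, 0, 0], "fingers": 0.0},
  {"slide": [0, 0, 0.03], "rotation": [0, 0, 0], "fingers": 0.0},
  {"slide": [0, 0, 0.03], "rotation": [0, 0, 0], "fingers": 0.0},
  {"slide": [0, 0, 0.03], "rotation": [0, 0, 0], "fingers": 0.0},
])

```text
time_s: 11.15
tcp_pos: [0.5348, 0.1588, 0.1187]
tool_rot: [-0.105, 0.994, -0.0, -0.0]
wrist_force: [0.1, 1.2, -1.3]
width: 0.0133
gripper_force: 58.6
```

Gripped. Carrying it to the short gap at (0.556, -0.321), axis about -1°.

>>> drive_tool([
  {"slide": [0.0015, -0.01, 0], "rotation": [0, 0, -0.9], "fingers": 0.0},
  {"slide": [0.0015, -0.02, 0], "rotation": [0, 0, -0.9], "fingers": 0.0},
  {"slide": [0.0015, -0.036, 0], "rotation": [0, 0, -0.9], "fingers": 0.0},
  {"slide": [0.0015, -0.036, 0], "rotation": [0, 0, -0.9], "fingers": 0.0},
  {"slide": [0.0015, -0.036, 0], "rotation": [0, 0, -0.9], "fingers": 0.0},
])

```text
time_s: 11.65
tcp_pos: [0.542, 0.0196, 0.117]
tool_rot: [-0.066, 0.998, 0.0, -0.0]
wrist_force: [0.7, -0.0, -1.6]
width: 0.0132
gripper_force: 58.6
```

>>> drive_tool([
  {"slide": [0.0015, -0.036, 0], "rotation": [0, 0, -0.9], "fingers": 0.0},
  {"slide": [0.0015, -0.036, 0], "rotation": [0, 0, -0.9], "fingers": 0.0},
  {"slide": [0.0015, -0.036, 0], "rotation": [0, 0, -0.9], "fingers": 0.0},
  {"slide": [0.0015, -0.036, 0], "rotation": [0, 0, -0.9], "fingers": 0.0},
  {"slide": [0.0015, -0.036, 0], "rotation": [0, 0, -0.9], "fingers": 0.0},
])

```text
time_s: 12.15
tcp_pos: [0.5495, -0.1606, 0.117]
tool_rot: [-0.026, 1.0, 0.0, -0.0]
wrist_force: [1.1, 0.4, -1.5]
width: 0.0133
gripper_force: 58.6
```

>>> drive_tool([
  {"slide": [0.0015, -0.036, 0], "rotation": [0, 0, -0.9], "fingers": 0.0},
  {"slide": [0.0015, -0.036, 0], "rotation": [0, 0, -0.9], "fingers": 0.0},
  {"slide": [0.0015, -0.036, 0], "rotation": [0, 0, -0.9], "fingers": 0.0},
  {"slide": [0.0015, -0.034, 0], "rotation": [0, 0, -0.9], "fingers": 0.0},
  {"slide": [0.0015, -0.02, 0], "rotation": [0, 0, -0.4], "fingers": 0.0},
])

```text
time_s: 12.65
tcp_pos: [0.5568, -0.3234, 0.1166]
tool_rot: [0.01, 1.0, 0.0, -0.0]
wrist_force: [-0.1, -0.3, -1.8]
width: 0.0134
gripper_force: 58.6
```

Run:
```python
from h import *
im=robot.capture("wrist"); s=robot.read_state();print(s["tcp_pos"],s["tool_rot"])
cv2.imwrite("pics/w5.png",im[:,:,::-1])
```

```text
[ 0.55693799 -0.32521838  0.11646929] [ 1.00766624e-02  9.99949080e-01 -1.74978202e-04 -5.17933017e-04]
```

View pics/w5.png

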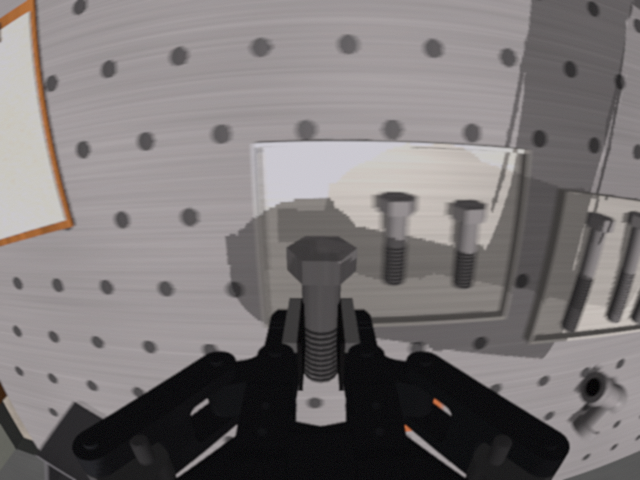

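The short bolt at (320,310) is held over the empty place; its neighbours are at (395,240) and (466,245). Lowering and releasing.

>>> drive_tool([
  {"slide": [0, 0.001, -0.025], "rotation": [0, 0, 0], "fingers": 0.0},
  {"slide": [0, 0, -0.03], "rotation": [0, 0, 0], "fingers": 0.0},
  {"slide": [0, 0, -0.03], "rotation": [0, 0, 0], "fingers": 0.0},
  {"slide": [0, 0, -0.015], "rotation": [0, 0, 0], "fingers": 0.0},
  {"slide": [0, 0, -0.007], "rotation": [0, 0, 0], "fingers": 0.0},
])

```text
time_s: 13.2
tcp_pos: [0.5564, -0.3197, 0.0086]
tool_rot: [0.008, 1.0, 0.0, -0.002]
wrist_force: [-9.0, 6.1, 31.5]
width: 0.0132
gripper_force: 62.9
```

>>> drive_tool([
  {"slide": [0, 0, -0.001], "rotation": [0, 0, 0], "fingers": 0.0},
  {"slide": [0, 0, 0], "rotation": [0, 0, 0], "fingers": 0.018},
  {"slide": [0, 0, 0], "rotation": [0, 0, 0], "fingers": 0.022},
  {"slide": [0, 0, 0], "rotation": [0, 0, 0], "fingers": 0.03},
  {"slide": [0, 0, 0], "rotation": [0, 0, 0], "fingers": 0.03},
])

```text
time_s: 13.7
tcp_pos: [0.5581, -0.3201, 0.0099]
tool_rot: [0.008, 1.0, -0.0, 0.001]
wrist_force: [-1.1, 0.0, -0.8]
width: 0.0299
gripper_force: 0.0
```

>>> drive_tool([
  {"slide": [0, 0, 0.01], "rotation": [0, 0, 0], "fingers": 0.03},
  {"slide": [0, 0, 0.02], "rotation": [0, 0, 0], "fingers": 0.03},
  {"slide": [0, 0, 0.03], "rotation": [0, 0, 0], "fingers": 0.03},
  {"slide": [0, 0, 0.03], "rotation": [0, 0, 0], "fingers": 0.03},
  {"slide": [0, 0, 0.03], "rotation": [0, 0, 0], "fingers": 0.06},
])

```text
time_s: 14.2
tcp_pos: [0.5577, -0.3201, 0.1314]
tool_rot: [0.008, 1.0, -0.0, 0.0]
wrist_force: [0.6, 0.3, -0.0]
width: 0.0433
gripper_force: 0.0
```

Run:
```python
from h import *
im=robot.capture("wrist"); s=robot.read_state();print(s["tcp_pos"],s["time_s"])
m=robot.camera_model("wrist")
def ray(uv,z):
    K=m["K"]; d=np.array([(uv[0]-K[0][2]),(uv[1]-K[1][2])]); r=np.hypot(*d); a=r/K[0][0]
    v=np.r_[d/r*np.sin(a),np.cos(a)]; R=np.array(m["R"]); C=-R.T@m["t"]; v=R.T@v
    return C+v*(z-C[2])/v[2]
for d in robot.cut_out("wrist","short_bolt"):
    y,x=np.nonzero(d["mask"]); c=np.array([x.mean(),y.mean()]); print(d["score"],c.round(),ray(c,.013).round(3))
cv2.imwrite("pics/w6.png",im[:,:,::-1])
```

```text
[ 0.56026388 -0.32131374  0.13729165] 14.25
0.72 [578. 263.] [ 0.593 -0.083  0.013]
0.7 [321. 225.] [ 0.556 -0.32   0.013]
```

View pics/w6.png

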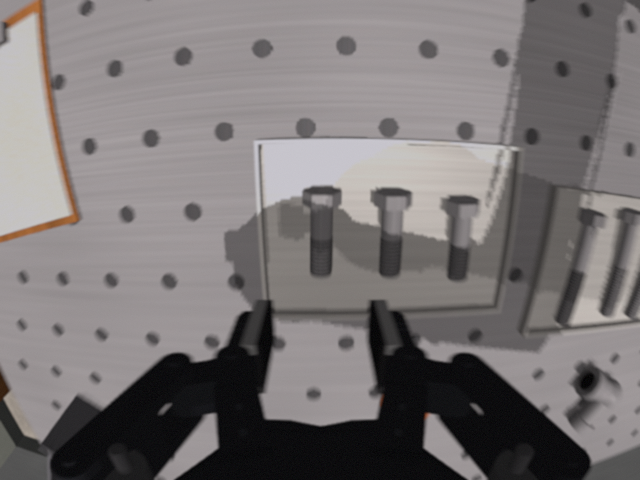

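The short bolt is at (321,225), with its mid at (0.556, -0.320). It lies flat and in line with its neighbours, and the gripper is clear. Handing in.

```bash
python3 -c "
from cell import robot
print(robot.close_job())"
```

```text
the job is handed in; nothing more can be done
None
```

Both bolts lie flat in the empty places of their own row trays, each about 5 mm or less from its target point as measured, and the job was handed in at about 14 s; no verdict came back.

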